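# Put the grinding kit back in its caddy

### The arm

A 6-joint arm with a two-finger parallel gripper is mounted at the origin on the work surface. World frame = base frame: x ahead of the robot, y to its left, z up, the work surface at z = 0. Lengths are in mm, angles in rad, forces in N, time in s.
With the tool pointing down it reaches from about 275 to 975 mm from the base axis. Payload 8.4 kg.
Tool frame: the origin (TCP) lies midway between the tips of the shut fingers; the grasp point (between the pads) lies 19 mm behind it; z points along the fingers, y is the line along which they close (so a half turn about z gives the same grasp; the last joint's range is limited). The gripper opens to 92 mm and grips with 3 to 60 N. Pads are 20 mm wide; open, the fingers measure 128 mm over their backs; the gripper's body (75 mm by 189 mm) begins 69 mm behind the grasp point.
Start: joints at [-1.24, 0.353, 1.633, -0, 1.155, -0.002], TCP at [204.18, -590.71, 214.583] pointing down, gripper open.
Joint ranges: [-2.63, 2.63], [-0.92, 2.1], [0.06, 2.66], [-1.3, 4.44], [0, 2.69], [-3.02, 3.02]. Speed limits (rad/s): [2.22, 2.22, 2.79, 3.14, 3.14, 3.14].

### API

Orientations are given as a unit quaternion [x, y, z, w].
In Python, from cell import goto, line_to, movej, set_gripper, wait, inverse_kinematics, grab_frame, PlanningError, finish_job, read_time_s, read_joints, read_joint_velocities, read_joint_torque, read_ee_pos, read_tcp_rot, read_force, read_wrist_torque, read_grip_width, read_grasp_force gives the robot as it stands. Calls block until the motion is done:
- goto(position, orientation): joint-space move of the TCP to a pose.
- line_to(position, feed=150, attitude=None, until_force=None): straight line of the TCP; attitude=None keeps the orientation; feed is the mean speed in mm/s. With until_force (N) it stops when the force on the tool has changed by that much, and returns True; else False.
- movej(angles): joint-space move.
- set_gripper(opening, squeeze=None): finger opening in mm; squeeze is the grip in N (None keeps the last); returns when the fingers have stopped.
- wait(seconds).
- inverse_kinematics(position, orientation): joint angles nearest the present ones, or None.
- grab_frame(name): name is "scene" or "top"; returns a dict with "img" (384x512x3 uint8, red, green, blue), "fx", "fy", "cx", "cy" (pixels), "rvec" (rotation vector, rad) and "tvec" (3), from world to camera coordinates, as OpenCV has them. Camera axes: x right, y down, z forward; pixel columns grow to the right and rows downward; lengths in mm; the calibration is good to about 2 mm. A picture is of the moment at which its call begins. There is no depth.
A pose or a line that the arm cannot do raises PlanningError and nothing moves.
- finish_job(): hands the job in; it is judged then, once.
Readings, each from a call of its own:
- read_time_s(): time.
- read_joints(): joint angles.
- read_joint_velocities(): joint speeds.
- read_joint_torque(): joint torques, N m.
- read_ee_pos(): TCP position.
- read_tcp_rot(): TCP orientation.
- read_force(): force on the tool from outside, world axes, zero at the start.
- read_wrist_torque(): the same for the moment, N m.
- read_grip_width(): finger opening in mm.
- read_grasp_force(): force on a finger pad.
Only numpy, scipy, OpenCV 4.12 (cv2) and the standard library are available. Lean on these libraries where they do the work, as an engineer would, in place of code of your own. Each camera call takes 0.05 s, during which the arm holds its last target. There are 200 camera calls.

### The job

Put the grinding kit away in the wooden caddy, each piece upright and fully down in the well shaped for it: the lidded steel tin in the larger round well, the stone pestle in the smaller round well, the square salt box in the square well and the small scrubbing brush, bristles down, in the long well. The open steel tumbler and the larger brush do not belong to the kit: leave them standing where they are.

Things in the scene. Friction and masses are not known exactly. Their poses are not given: they have to be found in the camera images.
- tin (a point): Lidded steel spice tin, closed, a plain upright cylinder 50 mm in diameter and 60 mm tall, standing on the table. Origin: its centre, 30 mm above its foot, z up. About 120 g.
- pestle (a point): Small grey stone pestle standing on its thick end, 84 mm tall, round: foot 38 mm in diameter, a straight waist 24 mm in diameter from 32 to 58 mm above its foot, knob on top 32 mm in diameter. Origin: its centre on the axis, 42 mm above its foot, z up. About 150 g.
- salt_box (a point): Closed square wooden salt box, 46 x 46 mm and 58 mm tall, standing on the table. Origin: its centre, 29 mm above its foot; z up, x and y square to its sides.
- brush (a point): The small scrubbing brush: a wooden back (top 30 mm) over dark stiff bristles (lower 24 mm, rigid), 100 mm long, 36 mm wide, 54 mm tall, bristles down. Origin: its centre, 27 mm above its foot; x along its length, y across, z up.
- tumbler (a point): Look-alike, to be left: open steel tumbler, 52 mm in diameter at the rim, 64 mm tall, empty, no lid. Origin: its centre, 32 mm above its foot, z up.
- big_brush (a point): Look-alike, to be left: larger scrubbing brush of the same make, 130 mm long, 52 mm wide, 58 mm tall. Origin: its centre, 29 mm above its foot; x along its length, z up.
- large_round_well (a point): Larger round well, 66 mm in diameter, 7 mm deep, dark floor, in one of four pale wooden blocks (130 x 76 mm, tops at 19 mm) set side by side, 78 mm apart, in any order, in a low fixed wooden caddy (146 x 326 mm, end walls 22 mm tall, low wire handles 18 mm beyond its ends). Origin: centre of the well's floor, 12 mm above the table, 7 mm below the rim; z up, x along the block, y along the row.
- small_round_well (a point): Smaller round well, 54 mm in diameter, 7 mm deep, dark floor, in another block of the caddy. Origin: centre of the well's floor, 12 mm above the table, 7 mm below the rim; z up, x along the block, y along the row.
- square_well (a point): Square well, 62 x 62 mm, 7 mm deep, sides along x and y, dark floor, in another block of the caddy. Origin: centre of the well's floor, 12 mm above the table, 7 mm below the rim; z up, x along the block, y along the row.
- long_well (a point): Long well, 116 mm along x, 52 mm along y, 7 mm deep, dark floor, in another block of the caddy. Origin: centre of the well's floor, 12 mm above the table, 7 mm below the rim; z up, x along the block, y along the row.

How it is judged:
By the outcome, as a careful person would: the job done as asked, in the order asked, and still so for the second after the job is handed in, with the robot touching nothing.
It also fails if it takes over 128 s, if anything falls off the work surface, if the arm or the gripper's body presses on something with over 40 N, if the wrist force passes 120 N, or if a joint passes its speed limit or range.

## Working session

There is one attempt and no reset: what is moved stays moved. The work goes in short steps, each a Python script; the robot and the scene stay as the last script left them, time stands still between calls to the robot, and variables do not carry over. Pictures are saved under pics/ and viewed, at most 14 in all, crops included, and the job is handed in when it is done.

```bash
mkdir -p pics
python3 - <<'E'
from cell import *
import cv2,numpy as np
for n in("scene","top"):
    f=grab_frame(n);cv2.imwrite(f"pics/{n}0.png",cv2.resize(f["img"][:,:,::-1],(800,600),interpolation=cv2.INTER_CUBIC))
    cv2.imwrite(f"raw_{n}.png",f["img"][:,:,::-1])
    R=cv2.Rodrigues(np.array(f["rvec"],float))[0];print(n,f["fx"],f["cx"],f["cy"],-R.T@np.array(f["tvec"]).ravel(),R.round(2).tolist())
E
```

```text
scene 389.1745969242914 253.6048450000862 188.98382883857693 [1178.81648714  374.53617168  660.56890598] [[-0.5, 0.87, 0.0], [0.55, 0.32, -0.78], [-0.67, -0.39, -0.63]]
top 391.4310231416768 252.87196907051668 193.63355571599368 [ 396.25811014   -1.72903684 1191.77470029] [[0.01, -1.0, 0.0], [-0.99, -0.01, -0.14], [0.14, -0.0, -0.99]]
```

View pics/top0.png

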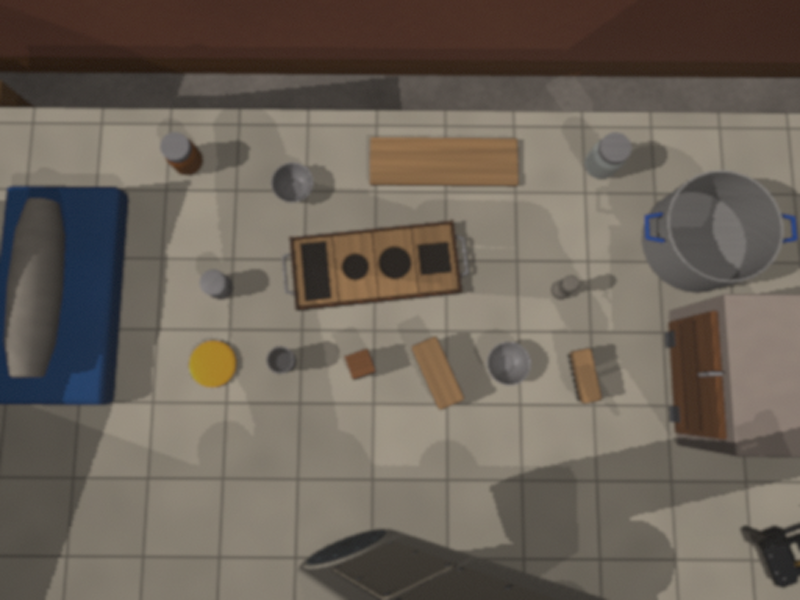

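View pics/scene0.png

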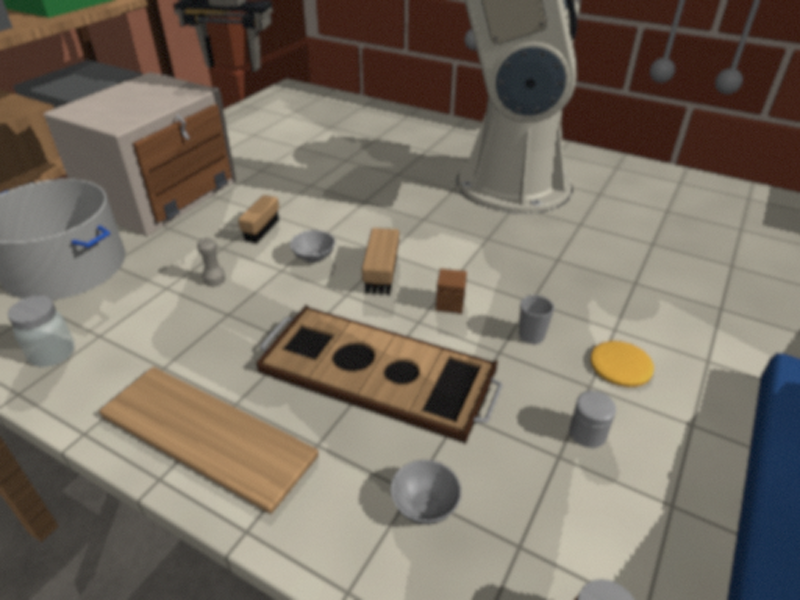

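The top view (800 px scale) shows the tin at (216,284), tumbler (282,360), salt box (360,364), big brush (437,373), small brush (585,375) and pestle (567,287). The wells are long (316,270), small round (355,267), large round (395,262) and square (434,258). Next I'll enlarge the pieces in both views.

Run:
```python
import cv2,numpy as np
T={'top':dict(tin=(216,284),pestle=(567,287),box=(360,364),brush=(585,375)),'scene':dict(tin=(592,418),pestle=(210,262),box=(451,290),brush=(260,217))}
rows=[]
for v in T:
    im=cv2.imread(f"raw_{v}.png");hsv=cv2.cvtColor(im,cv2.COLOR_BGR2HSV);r=[];r2=[]
    for k,(u,w) in T[v].items():
        x,y=int(u*.64)-20,int(w*.64)-20;print(v,k,x,y)
        c=im[y:y+40,x:x+40];r.append(cv2.resize(c,(200,200),interpolation=0))
        if v=='top':r2.append(cv2.resize(cv2.cvtColor(hsv[y:y+40,x:x+40,1],cv2.COLOR_GRAY2BGR),(200,200),interpolation=0))
    rows.append(np.hstack(r)); 
    if r2: rows.append(np.hstack(r2))
m=np.vstack(rows)
for i in range(4):
  for j in range(0,200,50):
    for q in range(3): cv2.line(m,(i*200+j,q*200),(i*200+j,q*200+6),(0,0,255));cv2.line(m,(i*200,q*200+j),(i*200+6,q*200+j),(0,0,255))
cv2.imwrite("pics/mos.png",m)
```

```text
top tin 118 161
top pestle 342 163
top box 210 212
top brush 354 220
scene tin 358 247
scene pestle 114 147
scene box 268 165
scene brush 146 118
```

View pics/mos.png

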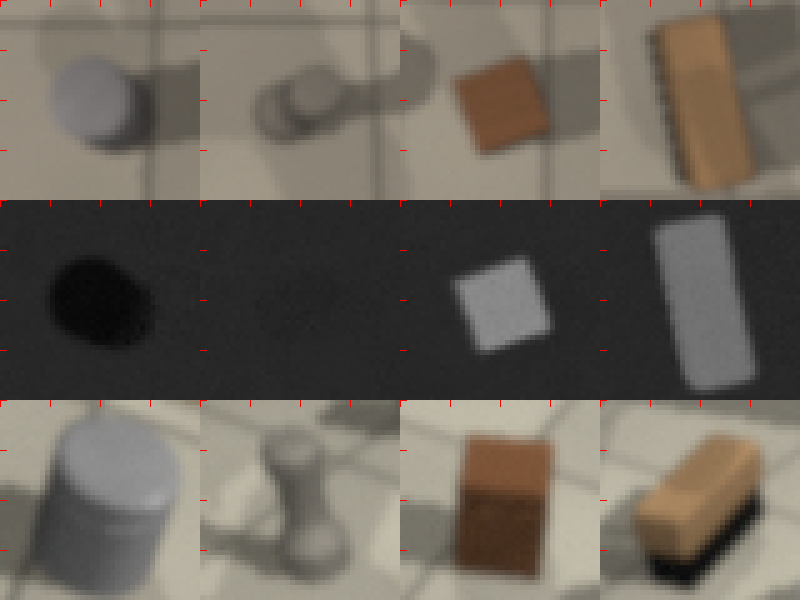

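The crops show the tin lid centred at (92,98), the pestle knob at (118,95) and its foot at (85,112) within their top-view tiles. Box and brush stand out well in saturation. Next I compute positions.

```bash
cat > vis.py <<'E'
from cell import *
import cv2,numpy as np
class View:
    def __init__(s,n):
        f=grab_frame(n);s.im=np.ascontiguousarray(f["img"][:,:,::-1]);s.rv=np.array(f["rvec"],float);s.t=np.array(f["tvec"],float).ravel()
        s.R=cv2.Rodrigues(s.rv)[0];s.c=-s.R.T@s.t;s.K=np.array([[f["fx"],0,f["cx"]],[0,f["fy"],f["cy"]],[0,0,1]])
    def ray(s,p): return (np.c_[np.atleast_2d(p),np.ones(len(np.atleast_2d(p)))]@np.linalg.inv(s.K).T)@s.R
    def plane(s,p,z):
        d=s.ray(p);return (s.c+d*((z-s.c[2])/d[:,2])[:,None])[:,:2]
def blob(mask,x,y):
    n,l,st,ce=cv2.connectedComponentsWithStats(mask.astype(np.uint8))
    i=min(range(1,n),key=lambda i:np.hypot(*(ce[i]-(x,y)))+(1e3 if st[i,4]<30 else 0));m=(l==i).astype(np.uint8)
    return m,max(cv2.findContours(m,cv2.RETR_EXTERNAL,cv2.CHAIN_APPROX_NONE)[0],key=len)[:,0].astype(float)
def rect(P): 
    (c,s,a)=cv2.minAreaRect(P.astype(np.float32));return np.round(c,1),np.round(s,1),round(a,1)
E
python3 - <<'E'
from vis import *
t=View("top");s=View("scene")
def tri(a,b):
    A=[];r=[]
    for v,p in((t,a),(s,b)):
        d=v.ray(p)[0];d/=np.linalg.norm(d);M=np.eye(3)-np.outer(d,d);A.append(M);r.append(M@v.c)
    return np.linalg.solve(sum(A),sum(r)).round(1)
P=lambda x,y,a,b:np.array([x+a/5-.5,y+b/5-.5])
print("tin top",t.plane(P(118,161,91,97),60),"scene",s.plane(P(358,247,120,62),60),tri(P(118,161,91,97),P(358,247,120,62)))
print("knob",t.plane(P(342,163,118,94),78),"scene",s.plane(P(114,147,93,50),76),tri(P(342,163,118,94),P(114,147,93,50)))
print("foot",t.plane(P(342,163,87,112),14),"scene",s.plane(P(114,147,118,150),14))
h=cv2.cvtColor(t.im,cv2.COLOR_BGR2HSV);S=h[:,:,1];V=h[:,:,2]
for k,x,y,z in(("box",230,233,58),("brush",374,240,54),("big",280,239,58)):
    m,c=blob(S>85,x,y);print(k,rect(t.plane(c,z)),m.sum())
m,c=blob(S<18,138,182);print("tin",rect(t.plane(c,60)))
m,c=blob(S<18,180,230);print("tumbler",rect(t.plane(c,60)))
gray=cv2.cvtColor(t.im,cv2.COLOR_BGR2GRAY)
for k,x,y in(("long",316,270),("small",355,267),("large",395,262),("square",434,258)):
    x*=.64;y*=.64;m,c=blob(gray<55,x,y);print(k,rect(t.plane(c,15)),t.plane(c.mean(0),15),m.sum(), gray[int(y),int(x)])
hs=cv2.cvtColor(s.im,cv2.COLOR_BGR2HSV)
for k,x,y,z in (("box",451*.64,275*.64,58),("brush",260*.64,210*.64,54)):
    m,c=blob((hs[:,:,1]>85)&(hs[:,:,2]>100),x,y);print("scene",k,rect(s.plane(c,z)),m.sum())
E
```

```text
tin top [[599.83950101 340.03094042]] scene [[603.1951192  340.14318498]] [600.4 340.4  57.3]
knob [[ 596.56469653 -328.24281985]] scene [[ 598.46990139 -329.36912355]] [ 597.5 -329.6   75.2]
foot [[ 596.79779593 -327.66222139]] scene [[ 602.18667535 -323.77558892]]
box (array([448. ,  60.4]), array([44.9, 44.6]), 19.4) 239
brush (array([ 428.3, -355.9]), array([96.5, 40.6]), 9.9) 460
big (array([431.8, -82.1]), array([127.4,  50.6]), 24.4) 769
tin (array([596. , 334.7]), array([56.6, 41.8]), 64.0)
tumbler (array([452.6, 201. ]), array([37.5, 31.7]), 1.7)
long (array([630.9, 153.7]), array([110.3,  46.3]), 6.1) [[630.64722046 153.43346558]] 532 41
small (array([640.5,  75.6]), array([43.8, 42.9]), 0.7) [[639.8481139   75.94536305]] 184 39
large (array([647.3,  -1. ]), array([56.3, 55.3]), 0.4) [[648.28108542  -2.0475958 ]] 288 37
square (array([657.2, -79.1]), array([55.9, 55.6]), 5.8) [[657.08020945 -79.20858827]] 325 41
scene box (array([452.6,  61.9]), array([45.4, 42.5]), 21.1) 172
scene brush (array([ 446.6, -344.7]), array([120.6,  50.7]), 11.5) 310
```

```bash
cat > arm.py <<'E'
from vis import *
from scipy.spatial.transform import Rotation as Ro
C=np.radians(6.2)
def quat(a): 
    c,s=np.cos(a),np.sin(a);return Ro.from_matrix(np.array([[-s,c,0],[c,s,0],[0,0,-1]])).as_quat().tolist()
def pick_place(src,a,dst,b,ztcp,opening,rel,zt=230,grip=25):
    """a,b: yaw of the closing axis at pick and place"""
    def cost(o):
        q=[inverse_kinematics([*p,zt],quat(y+o)) for p,y in((src,a),(dst,b))]
        return 99 if None in q else max(abs(x[5]) for x in q)
    o=min((0,np.pi),key=cost);qa,qb=quat(a+o),quat(b+o)
    set_gripper(opening,grip)
    goto([*src,zt],qa);line_to([*src,ztcp+60],250)
    if line_to([*src,ztcp],80,until_force=15): print("touched at",read_ee_pos())
    set_gripper(0,grip);print("width",read_grip_width(),"force",read_grasp_force())
    line_to([*src,zt],200);goto([*dst,zt],qb);print("held",read_grip_width())
    line_to([*dst,ztcp+12+25],200)
    print("contact",line_to([*dst,ztcp+12-2],25,until_force=6),"dz",read_ee_pos()[2]-ztcp-12)
    set_gripper(rel);wait(.3);line_to([*dst,zt],200);print("t",read_time_s())
def look(n):
    v=View("top");w=View("scene")
    a=cv2.resize(v.im[125:215,165:315],(600,360),interpolation=cv2.INTER_CUBIC);b=cv2.resize(w.im[150:300,100:350],(400,240),interpolation=cv2.INTER_CUBIC)
    m=np.zeros((600,600,3),np.uint8);m[:360]=a;m[360:,:400]=b;cv2.imwrite(f"pics/{n}.png",m)
E
python3 - <<'E'
from arm import *
p=read_ee_pos();line_to([p[0],p[1],400],200)
goto([500,150,400],quat(0.1))
pick_place((600.5,340),0.1,(648,-1.7),C,21,80,68)
goto([450,60.5,260],quat(np.radians(19)));look("tin")
print(read_time_s(),read_force())
E
```

```text
Traceback (most recent call last):
  File "arm.py", line 11, in pick_place
    o=min((0,np.pi),key=cost);qa,qb=quat(a+o),quat(b+o)
  File "arm.py", line 10, in cost
    return 99 if None in q else max(abs(x[5]) for x in q)
                 ^^^^^^^^^
ValueError: The truth value of an array with more than one element is ambiguous. Use a.any() or a.all()
```

```bash
sed -i 's/99 if None in q/99 if any(x is None for x in q)/' arm.py
python3 - <<'E'
from arm import *
print(read_time_s())
pick_place((600.5,340),0.1,(648,-1.7),C,21,80,68)
goto([450,60.5,260],quat(np.radians(19)));look("tin")
print(read_time_s(),read_force())
E
```

```text
4.0833
width 49.63917028995162 force 25.000390112400055
held 49.53432352198117
contact True dz 0.21366356769634365
t 14.0333
14.9833 [-0.56352288  0.46656458 -0.23016217]
```

View pics/tin.png

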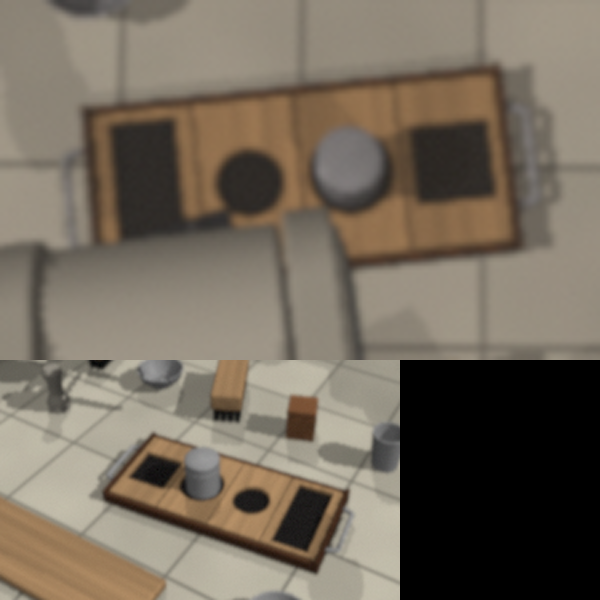

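The tin stands upright inside the larger round well (tile position (350,168)), and contact came at the floor height. Next is the pestle, then the box.

Run:
```python
from arm import *
pick_place((597,-328.7),C,(640,75.7),C,26,70,60)
look("pestle")
pick_place((450,60.7),np.radians(19.5),(656.8,-79.2),C,20,76,66)
goto([429,-359.5,260],quat(np.radians(9.9)+np.pi/2) if inverse_kinematics([429,-359.5,260],quat(np.radians(9.9)+np.pi/2)) is not None else quat(np.radians(9.9)-np.pi/2));look("box")
print(read_time_s(),read_force())
```

```text
width 30.664521107395615 force 24.88809328264324
held 30.775137337504773
contact True dz -0.04869781007148788
t 25.6583
width 45.88712214018037 force 24.98374879360199
held 45.75980343030307
contact True dz 0.18747920844717925
t 35.2167
37.225 [ 0.05644683 -0.24164138 -0.07850421]
```

View pics/box.png

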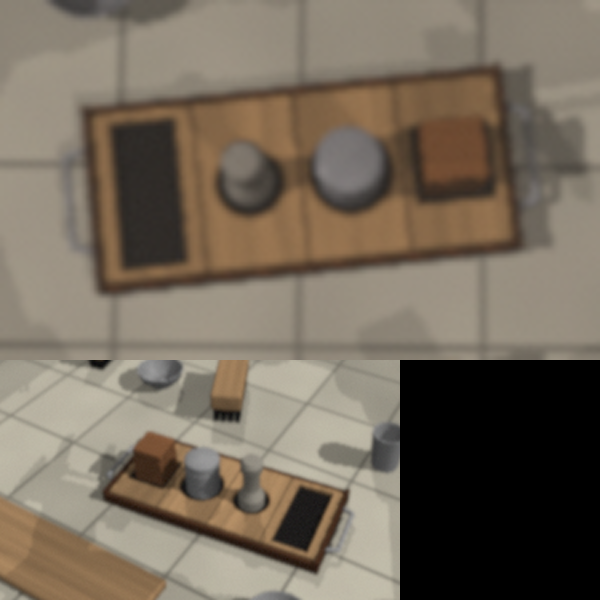

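The pestle (248,180), tin (350,168) and box (453,158) are each upright inside their wells, and each made contact at floor height. The brush is last.

Run:
```python
from arm import *
pick_place((429,-359.5),np.radians(9.9)+np.pi/2,(631,153.6),C+np.pi/2,23,66,52)
p=read_ee_pos();goto([420,250,300],read_tcp_rot());look("brush");cv2.imwrite("pics/end.png",cv2.resize(View("scene").im,(800,600)))
print(read_time_s(),read_force())
```

```text
width 35.92266965129403 force 24.996509850025177
held 35.74047332636623
contact True dz 0.21763671299908793
t 49.2333
50.3417 [ 0.11185389 -1.44006923  0.92234406]
```

View pics/brush.png

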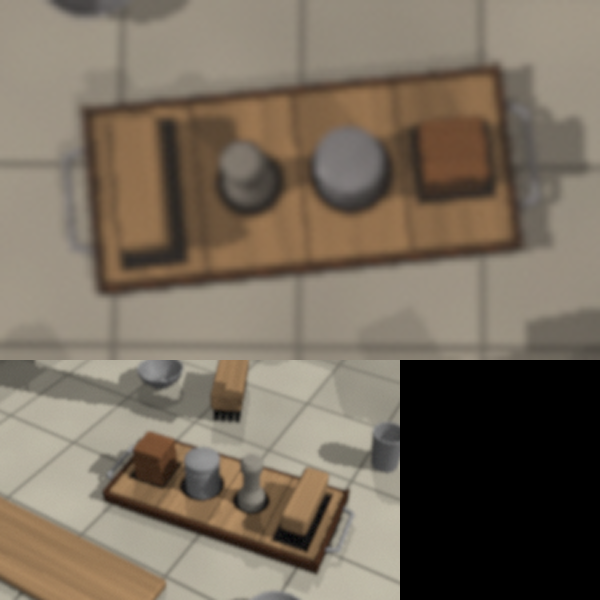

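View pics/end.png

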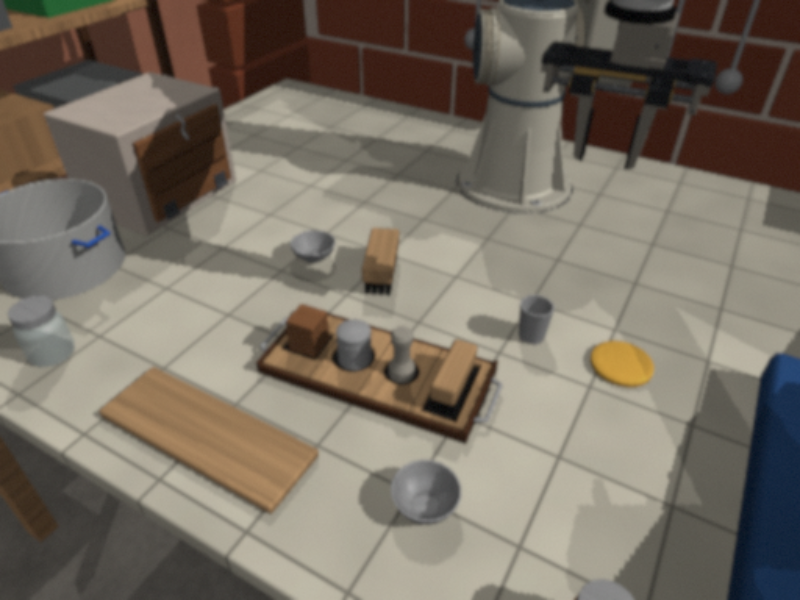

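The brush sits level in the long well, with a dark margin on its right and bottom sides; contact came at floor height (dz +0.2, where catching the rim would give +7). The tumbler (535,318) and big brush (380,260) haven't moved.

```bash
python3 -c "
from cell import *
print(finish_job())"
```

```text
the job is handed in; nothing more can be done
None
```

The job is handed in at about 50 s of robot time: the tin, pestle, salt box and small brush each stand upright and fully down in their own wells, and the tumbler and larger brush were not touched.

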